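# Feel the peg-hole row of a brass template for burrs

### The job

Feel the brass drilling template on the chest lid for burrs: stroke the fingertips along its curved row of five small holes, from the end with the hanging eye to the plain end, lightly touching the brass over every hole and between the holes. Do not press hard on it, lift it or push it out of place, and leave everything else where it lies.

Things in the scene. Friction and masses are not known exactly. Their poses are not given: they have to be found in the camera images.
- template: Worn brass plate, loose, about 0.65 kg, flat on the chest lid at any yaw: 200 mm long (x), 64 mm wide (y), 6 mm thick; origin: centre of its underside, z up. Flat round hanging eye (34 mm across, 16 mm hole) at its -x end, out to x = -128 mm; +x end plain and square. Five 8 mm through holes in a row bowed towards +y. Top bare, flat, hard; held only by weight and friction.
- hole1 (a point): Centre of hole 1 of 5 at the plate's top face, the one nearest the hanging eye, where the stroke starts. In the plate's frame the holes are at x = -72, -36, 0, 36, 72 mm, y = -11, 5.5, 11, 5.5, -11 mm (y = 11 - 22 (x/72)^2), and the stroke follows this curve. Where it touches is judged midway between the fingers (at the TCP), so keep them together and about upright
- hole2 (a point): Centre of hole 2 of 5 at the plate's top face
- hole3 (a point): Centre of hole 3 of 5 at the plate's top face
- hole4 (a point): Centre of hole 4 of 5 at the plate's top face
- hole5 (a point): Centre of hole 5 of 5 at the plate's top face, the one nearest the plain end, where the stroke ends
- chest: Carved wooden chest with flat lid, standing still on the bench: 330 mm (x) by 520 mm (y), lid top 150 mm above its origin (centre of its underside). An iron hook latch holds the lid on its +x face. Only the surface on which things lie.
- peg: Rosewood tuning peg lying on the lid beside the template, on the template's -y side (64 mm from its long axis): 105 mm along its x, flat head 26 mm wide at -x, 19 mm high. Origin: under its middle. Leave alone.
- pin_vise: Small steel pin vise lying on the lid on the template's +y side (66 mm from its long axis): 90 mm along its x plus a short needle, 14 mm thick. Origin: under its middle. Leave alone.
- burnisher: Spoon-shaped hardwood burnisher lying on the chest lid: 155 mm along its x, bowl 40 mm wide at +x, 18 mm high. Origin: underside, near its middle. Leave alone.
- reamer: Taper reamer with wooden handle lying on the chest lid: 166 mm along its x, 25 mm high. Origin: underside, near its middle. Leave alone.
- wax_tin: Round flat tin on the chest lid: 57 mm across, 22 mm high. Origin: centre of its underside. Leave alone.
- spare_peg: Second tuning peg, of pale wood, on the chest lid: same size as the rosewood one. Leave alone.
- mallet: Wooden mallet lying on the bench left of the chest: 255 mm along its x, head (58 by 85 mm, 58 mm high) at +x. Leave alone.

How it is judged:
On the way, in this order (a step that is already met when the one before it is completed fails the run):
1. the fingertips touch the brass over hole 1 (x of the grasp point in the frame of template between -0.077 and -0.067 m and y of the grasp point in the frame of template between -0.022 and 0 m and contact force between the fingers and template above 0.2 N).
2. and are still touching between holes 1 and 2 (x of the grasp point in the frame of template between -0.059 and -0.049 m and y of the grasp point in the frame of template between -0.0124 and 0.0096 m and contact force between the fingers and template above 0.2 N).
3. the fingertips touch the brass over hole 2 (x of the grasp point in the frame of template between -0.041 and -0.031 m and y of the grasp point in the frame of template between -0.0055 and 0.0165 m and contact force between the fingers and template above 0.2 N).
4. and are still touching between holes 2 and 3 (x of the grasp point in the frame of template between -0.023 and -0.013 m and y of the grasp point in the frame of template between -0.0014 and 0.0206 m and contact force between the fingers and template above 0.2 N).
5. the fingertips touch the brass over hole 3 (x of the grasp point in the frame of template between -0.005 and 0.005 m and y of the grasp point in the frame of template between 0 and 0.022 m and contact force between the fingers and template above 0.2 N).
6. and are still touching between holes 3 and 4 (x of the grasp point in the frame of template between 0.013 and 0.023 m and y of the grasp point in the frame of template between -0.0014 and 0.0206 m and contact force between the fingers and template above 0.2 N).
7. the fingertips touch the brass over hole 4 (x of the grasp point in the frame of template between 0.031 and 0.041 m and y of the grasp point in the frame of template between -0.0055 and 0.0165 m and contact force between the fingers and template above 0.2 N).
8. and are still touching between holes 4 and 5 (x of the grasp point in the frame of template between 0.049 and 0.059 m and y of the grasp point in the frame of template between -0.0124 and 0.0096 m and contact force between the fingers and template above 0.2 N).
9. the fingertips touch the brass over hole 5 (x of the grasp point in the frame of template between 0.067 and 0.077 m and y of the grasp point in the frame of template between -0.022 and 0 m and contact force between the fingers and template above 0.2 N).
At the end, for the whole second after the job is handed in: The stroke has touched the brass (more than 0.2 N) over all five holes and midway between them, in order from the hanging eye, the TCP within 11 mm across and 5 mm along of each; then the template lies flat and still within 8 mm of where it was, and every other thing within 10 mm (distance of template from where it was at the start of the episode below 0.008 m and linear speed of template below 0.01 m/s and angle between template's own z axis and vertical below 0.05 rad and distance of each of peg, spare_peg, pin_vise, burnisher, reamer, wax_tin, mallet from where it was at the start of the episode below 0.01 m).
It fails at once if the fingers press on the template with more than 20 N (contact force between the fingers and template above 20 N).
It fails at once if the template is lifted or pushed more than 8 mm out of place (distance of template from where it was at the start of the episode above 0.008 m).
It fails at once if another thing on the lid or bench is moved more than 10 mm (distance of any of peg, spare_peg, pin_vise, burnisher, reamer, wax_tin, mallet from where it was at the start of the episode above 0.01 m).
It also fails if it takes over 56 s, if anything falls off the work surface, if the arm or the gripper's body presses on something with over 40 N, if the wrist force passes 120 N, or if a joint passes its speed limit or range.

### The arm

A 6-joint arm with a two-finger parallel gripper is mounted at the origin on the work surface. World frame = base frame: x ahead of the robot, y to its left, z up, the work surface at z = 0. Lengths are in m, angles in rad, forces in N, time in s.
With the tool pointing down it reaches from about 0.325 to 0.85 m from the base axis. Payload 4.4 kg.
Tool frame: the origin (TCP) lies between the finger pads, 19 mm behind the fingertips; this is the grasp point; z points along the fingers, y is the line along which they close (so a half turn about z gives the same grasp; the last joint's range is limited). The gripper opens to 94 mm and grips with 3 to 60 N. Pads are 16 mm wide; open, the fingers measure 119 mm over their backs; the gripper's body (75 mm by 177 mm) begins 78 mm behind the grasp point.
Start: joints at [-1.456, 0.207, 1.542, -0, 1.393, -0.15], TCP at [0.15, -0.555, 0.224] pointing down, gripper open.
Joint ranges: [-2.73, 2.73], [-0.86, 2.22], [0.23, 2.46], [-1.11, 4.25], [0.08, 2.63], [-2.82, 2.82]. Speed limits (rad/s): [2.79, 2.79, 3.14, 3.14, 3.14, 3.14].

### API

Orientations are given as a unit quaternion [w, x, y, z].
In Python, from bench import read_state, get_image, job_done, silhouettes gives the robot as it stands.
- The arm moves only by the tool jog_arm, never from a script. Its argument "moves" is a list of rows, each an object with "gripper": the finger opening in mm, from 0 to 94; "travel": the shift along the tool's x, y, z in units of 30 mm (1.0 is 30 mm), a list of three; "delta_rot": the turn, a rotation vector about the tool's x, y, z in units of 5 degrees (1.0 is 5 degrees), a list of three. In form: [{"gripper": gripper, "travel": [tx, ty, tz], "delta_rot": [ax, ay, az]}, ...]. A call has 1 to 12 rows; each row is the pose to reach, as a shift and turn from the pose commanded when the call began, along the tool's axes at that moment; what a row does not reach only later rows make up. A row lasts 1/8 s, in which the tool goes at most 62.5 mm and 10.7 degrees, less where a joint would pass 70% of its speed; a pose out of reach is approached as far as the arm can. A call with a gripper value outside its range is refused whole. The fingers move at their own pace and stop on an object; "squeeze" is the grip in N (left out, the last holds). Time passes only in rows, so rows that repeat a pose let the fingers close. It gives the time, the measured TCP pose, the force, the opening and the grip force at its end, in the units of the state.
- read_state(): the state, without advancing time (a new reading comes with each control period).
- get_image(name): name is "side" or "top" or "wrist"; returns a dict with "color" (384x512x3 uint8, blue, green, red), "depth" (384x512 float32, m along the optical axis (not along the pixel's ray), 0 where there is no reading), "fx", "fy", "cx", "cy" (pixels), "D" ([k1, k2, p1, p2, k3] as OpenCV has them; the pictures are not rectified), "extrinsics" (4x4, takes a point from camera to world coordinates). Camera axes: x right, y down, z forward; pixel columns grow to the right and rows downward; lengths in m; the calibration is good to about 2 mm. A picture is of the moment at which its call begins.
- job_done(): hands the job in; it is judged then, once.
Trained networks look in a picture, given as the dict that the camera call returned (one of the last four; its "shot" number tells which), for a name from the list of things; names that differ only in an ending like _2 or _b are one class to them, and where a whole thing is asked for, a point or a joint stands for the part that bears it (a point fixed in the world has none). Each returns a list of dicts, best first, with "conf" (0 to 1); they miss things now and then, are a little off and sometimes report something else, mostly with a low value. They report only what shows in the picture. A call takes as long as a camera call.
- silhouettes(picture, target): "pixels" (384x512 bool, what is visible of it) and "rect" ([left, top, width, height] in pixels, round what is visible of it).
The state is a dict: "t": time; "joint_positions": joint angles; "qd": joint speeds; "effort": joint torques, N m; "tool_pos": TCP position; "eef_rot": TCP orientation; "contact_force": force on the tool from outside, world axes, zero at the start; "wrist_torque": the same for the moment, N m; "finger_gap": opening from 0.0 (shut) to 1.0 (fully open); "finger_force": force on a finger pad.
Only numpy, scipy, OpenCV 4.12 (cv2) and the standard library are available. Lean on these libraries where they do the work, as an engineer would, in place of code of your own. Each camera call takes 0.05 s, during which the arm holds its last target. There are 200 camera calls.

## Working session

There is one attempt and no reset: what is moved stays moved. The work goes in short steps, Python scripts to look and compute and a tool call to move; the robot and the scene stay as the last step left them, time stands still between calls to the robot, and variables do not carry over. Pictures are saved under pics/ and viewed, at most 10 in all, crops included, and the job is handed in when it is done.

Besides the shell and the picture viewer there is one more tool, called after "Request:" in YAML: its name, and indented under it one key for each argument. jog_arm: Moves the arm, as the interface text tells. Its arguments: {"type":"object","properties":{"moves":{"type":"array"},"squeeze":{"type":"number"}},"required":["moves"]}

```bash
mkdir -p pics; cat > h.py <<'E'
import numpy as np,cv2
from bench import *
def pts(im,mask):
    v,u=np.nonzero(mask&(im["depth"]>0)); d=im["depth"][v,u]
    K=np.array([[im["fx"],0,im["cx"]],[0,im["fy"],im["cy"]],[0,0,1]])
    n=cv2.undistortPoints(np.stack([u,v],1).astype(float)[:,None],K,np.array(im["D"]))[:,0]
    p=np.c_[n*d[:,None],d]; E=np.array(im["extrinsics"])
    return p@E[:3,:3].T+E[:3,3]
E
python3 - <<'E'
from h import *
s=read_state();print(s)
im=get_image("top");cv2.imwrite("pics/top.png",im["color"]);print(np.round(im["extrinsics"],3),im["fx"])
for n in ["template","peg","pin_vise","chest"]:
    for r in silhouettes(im,n)[:2]:
        p=pts(im,r["pixels"]);print(n,r["conf"],r["rect"],np.round(np.median(p,0),4))
        if n=="template":
            a=cv2.minAreaRect((p[:,:2]*1000).astype(np.float32));print(a)
im=get_image("wrist");cv2.imwrite("pics/wrist.png",im["color"])
E
```

```text
{'t': 0.0, 'joint_positions': array([-1.45647323e+00,  2.07453404e-01,  1.54291493e+00, -2.02627112e-06,
        1.39347459e+00, -1.50529213e-01]), 'qd': array([-0.00149971,  0.0005512 ,  0.00064685, -0.00079382,  0.00030151,
        0.00318339]), 'effort': array([ 1.53187018e-03, -3.70869362e+01, -2.81417888e+01,  6.98578265e-02,
        3.60573130e-02, -1.75938426e-04]), 'tool_pos': array([ 0.15040211, -0.55420902,  0.2230903 ]), 'eef_rot': array([-1.12496620e-03,  9.91243812e-01,  1.32039536e-01,  1.93703425e-05]), 'contact_force': array([-0.60323944, -0.05899643,  0.08525193]), 'wrist_torque': array([ 0.02470385,  0.05493455, -0.03723649]), 'finger_force': 0.0, 'finger_gap': 1.0012786616767473}
[[-0.021 -0.997  0.075  0.411]
 [-1.     0.022  0.016  0.159]
 [-0.017 -0.075 -0.997  1.471]
 [ 0.     0.     0.     1.   ]] 459.11531293241393
template 0.78 [318.8, 127.1, 40.7, 76.2] [ 0.573  -0.0338  0.1561]
((582.0576782226562, -38.43609619140625), (68.50753784179688, 226.4656982421875), 69.7350845336914)
peg 0.68 [310.4, 151.2, 12.8, 32.8] [0.5932 0.0307 0.1615]
pin_vise 0.57 [359.3, 166.1, 5.4, 26.9] [ 0.5503 -0.0938  0.1614]
chest 0.7 [259.3, 102.0, 177.2, 125.4] [ 0.5825 -0.0762  0.1504]
```

View pics/top.png

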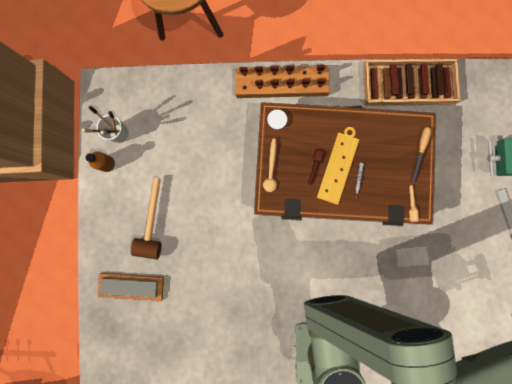

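```bash
cat >> h.py <<'E'
from scipy.spatial.transform import Rotation as R
def togo(p,s=None):
    s=s or read_state(); q=s["eef_rot"]; r=R.from_quat([q[1],q[2],q[3],q[0]])
    return r.inv().apply(np.array(p)-s["tool_pos"])/0.03
E
python3 - <<'E'
from h import *
s=read_state();q=s["eef_rot"];r=R.from_quat([q[1],q[2],q[3],q[0]]);print(np.round(r.as_matrix(),3))
im=get_image("wrist");E=np.array(im["extrinsics"]);print(np.round(E,3),im["fx"],np.round(r.inv().apply(E[:3,3]-s["tool_pos"]),3))
print(togo([.15,-.555,.37]),togo([.57,-.04,.37]))
E
```

```text
[[ 0.965  0.262 -0.   ]
 [ 0.262 -0.965  0.001]
 [ 0.    -0.001 -1.   ]]
[[ 0.262 -0.929 -0.262  0.228]
 [-0.965 -0.252 -0.071 -0.535]
 [-0.     0.272 -0.962  0.384]
 [ 0.     0.     0.     1.   ]] 269.8483314391013 [ 0.08   0.001 -0.16 ]
[-1.63615934e-02  2.43502676e-04 -4.86705240e+00] [ 17.98848213 -12.90401864  -4.85895904]
```

Request:
jog_arm:
  moves:
    - {"gripper":0,"travel":[0,0,-2],"delta_rot":[0,0,0]}
    - {"gripper":0,"travel":[0,0,-4],"delta_rot":[0,0,0]}
    - {"gripper":0,"travel":[2,-1.4,-4.8],"delta_rot":[0,0,0]}
    - {"gripper":0,"travel":[3.6,-2.6,-4.8],"delta_rot":[0,0,0]}
    - {"gripper":0,"travel":[5.2,-3.8,-4.8],"delta_rot":[0,0,0]}
    - {"gripper":0,"travel":[6.8,-5,-4.8],"delta_rot":[0,0,0]}
    - {"gripper":0,"travel":[8.4,-6.2,-4.8],"delta_rot":[0,0,0]}
    - {"gripper":0,"travel":[10,-7.4,-4.8],"delta_rot":[0,0,0]}
    - {"gripper":0,"travel":[11.6,-8.6,-4.8],"delta_rot":[0,0,0]}
    - {"gripper":0,"travel":[13.2,-9.8,-4.8],"delta_rot":[0,0,0]}
    - {"gripper":0,"travel":[14.8,-11,-4.8],"delta_rot":[0,0,0]}
    - {"gripper":0,"travel":[16.4,-12,-4.8],"delta_rot":[0,0,0]}
  squeeze: 5

```text
t: 1.85
tool_pos: [0.5321, -0.0768, 0.3686]
eef_rot: [0.0, 0.991, 0.132, 0.0]
contact_force: [0.2, -0.3, -0.2]
finger_gap: 0.006
finger_force: 0.0
```

Request:
jog_arm:
  moves:
    - {"gripper":0,"travel":[0.8,-0.5,0],"delta_rot":[0,0,0]}
    - {"gripper":0,"travel":[1.6,-0.9,0],"delta_rot":[0,0,0]}
    - {"gripper":0,"travel":[1.6,-0.9,0],"delta_rot":[0,0,0]}
    - {"gripper":0,"travel":[1.6,-0.9,0],"delta_rot":[0,0,0]}
    - {"gripper":0,"travel":[1.6,-0.9,0],"delta_rot":[0,0,0]}
    - {"gripper":0,"travel":[1.6,-0.9,0],"delta_rot":[0,0,0]}

```text
t: 2.6
tool_pos: [0.57, -0.0408, 0.3686]
eef_rot: [0.0, 0.991, 0.131, 0.0]
contact_force: [0.6, 0.1, -0.1]
finger_gap: 0.006
finger_force: 0.0
```

```bash
python3 - <<'E'
from h import *
s=read_state();print(s["tool_pos"],s["eef_rot"],s["joint_positions"],s["contact_force"],s["finger_gap"])
im=get_image("wrist");cv2.imwrite("pics/w1.png",im["color"]);np.save("w1.npy",im,allow_pickle=True)
for r in silhouettes(im,"template")[:2]:
    p=pts(im,r["pixels"]);print(r["conf"],r["rect"],np.median(p,0),cv2.minAreaRect((p[:,:2]*1000).astype(np.float32)))
E
```

```text
[ 0.56997325 -0.04084367  0.3685531 ] [1.31289777e-04 9.91326714e-01 1.31420319e-01 1.70043189e-04] [-2.22889768e-01  1.28162694e-01  1.33992335e+00 -1.28795986e-04
  1.67309650e+00  1.08429019e+00] [ 0.58145355  0.08124613 -0.08044895] 0.005866450753425429
0.9 [198.7, 91.3, 111.6, 146.6] [ 0.58306488 -0.03567656  0.15585743] ((580.8395385742188, -36.929107666015625), (66.50603485107422, 226.6526336669922), 69.65452575683594)
```

View pics/w1.png

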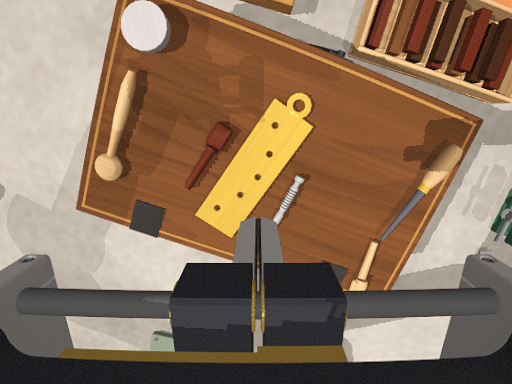

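The wrist picture shows the template with its eye at (299,105), holes at (275,124), (269,154), (257,177), (240,194), (217,207); peg to its left and pin vise to its right, as described.

```bash
cat > fit.py <<'E'
from h import *
im=np.load("w1.npy",allow_pickle=True).item()
g=im["color"].astype(float).min(2)*0+im["color"][:,:,1]
K=np.array([[im["fx"],0,im["cx"]],[0,im["fy"],im["cy"]],[0,0,1]]);E=np.array(im["extrinsics"])
def proj(uv,z):
    n=cv2.undistortPoints(np.array(uv,float)[:,None],K,np.array(im["D"]))[:,0]
    d=np.c_[n,np.ones(len(n))]@E[:3,:3].T
    return E[:3,3]+d*((z-E[2,3])/d[:,2])[:,None]
uv=[]
for u,v in [(275,124),(269,154),(257,177),(240,194),(217,207)]:
    w=g[v-6:v+7,u-6:u+7]; k=np.clip(np.median(w)*0.85-w,0,None); V,U=np.mgrid[v-6:v+7,u-6:u+7]
    uv.append([(U*k).sum()/k.sum(),(V*k).sum()/k.sum()])
P=proj(uv,0.156)
x=np.array([-72,-36,0,36,72])/1000;M=np.c_[x,.011-.022*(x/.072)**2]
a=M-M.mean(0);b=P[:,:2]-P[:,:2].mean(0)
th=np.arctan2((a[:,0]*b[:,1]-a[:,1]*b[:,0]).sum(),(a*b).sum())
Rm=np.array([[np.cos(th),-np.sin(th)],[np.sin(th),np.cos(th)]]);c=P[:,:2].mean(0)-Rm@M.mean(0)
print(np.round(uv,1),th,c,"res mm",np.round((M@Rm.T+c-P[:,:2])*1000,1))
xs=np.arange(-.076,.0761,.009);xs=np.linspace(-.072,.078,26);W=np.c_[xs,.011-.022*(xs/.072)**2]@Rm.T+c
print("holes",np.round(M@Rm.T+c,4));np.save("W.npy",W);np.save("pose.npy",[*c,th])
r=silhouettes(get_image("top"),"template")
E
python3 fit.py; python3 - <<'E'
import sys;sys.path.insert(0,'.')
from h import *
import os;os.chdir('.')
c=np.load("pose.npy");th=c[2];Rm=np.array([[np.cos(th),-np.sin(th)],[np.sin(th),np.cos(th)]])
h=np.r_[Rm@[-.072,-.011]+c[:2],.20];print(h,togo(h))
# minAreaRect centre check: rect centre is at plate x=-14mm
print(Rm@[-.014,0]+c[:2])
E
```

```text
[[274.5 125. ]
 [268.9 153.7]
 [257.2 176.7]
 [239.8 194.4]
 [216.7 207.4]] 2.7918982303858506 [ 0.56894396 -0.03209618] res mm [[ 0.3 -0.1]
 [ 0.  -0. ]
 [ 0.  -0. ]
 [-0.1 -0. ]
 [-0.2  0.1]]
holes [[ 0.6404 -0.0464]
 [ 0.6009 -0.0496]
 [ 0.5652 -0.0424]
 [ 0.5332 -0.0249]
 [ 0.5051  0.0029]]
[ 0.64035505 -0.0464299   0.2       ] [2.20334502 0.80383638 5.61339311]
[ 0.58209664 -0.03689273]
```

Request:
jog_arm:
  moves:
    - {"gripper":0,"travel":[1.2,0.4,1],"delta_rot":[0,0,0]}
    - {"gripper":0,"travel":[2.2,0.8,2.4],"delta_rot":[0,0,0]}
    - {"gripper":0,"travel":[2.2,0.8,4],"delta_rot":[0,0,0]}
    - {"gripper":0,"travel":[2.2,0.8,5],"delta_rot":[0,0,0]}
    - {"gripper":0,"travel":[2.2,0.8,5.6],"delta_rot":[0,0,0]}
    - {"gripper":0,"travel":[2.2,0.8,5.9],"delta_rot":[0,0,0]}
    - {"gripper":0,"travel":[2.2,0.8,6],"delta_rot":[0,0,0]}
    - {"gripper":0,"travel":[2.2,0.8,6],"delta_rot":[0,0,0]}
    - {"gripper":0,"travel":[2.2,0.8,6],"delta_rot":[0,0,0]}
    - {"gripper":0,"travel":[2.2,0.8,6],"delta_rot":[0,0,0]}

```text
t: 4.05
tool_pos: [0.6408, -0.0461, 0.1891]
eef_rot: [0.0, 0.991, 0.132, 0.001]
contact_force: [0.4, 0.1, 0.1]
finger_gap: 0.004
finger_force: 0.0
```

```bash
python3 - <<'E'
from h import *
s=read_state();print(s["tool_pos"],s["eef_rot"],s["contact_force"])
print(togo([.6404,-.0464,.1755]))
im=get_image("wrist");cv2.imwrite("pics/w2.png",cv2.resize(im["color"][100:300,130:390],None,fx=2.5,fy=2.5))
E
```

```text
[ 0.64078207 -0.04610233  0.18914419] [2.59624821e-04 9.91244539e-01 1.32036778e-01 6.97546880e-04] [0.43600753 0.10732208 0.06498661]
[-0.01548668  0.00592495  0.45479067]
```

View pics/w2.png

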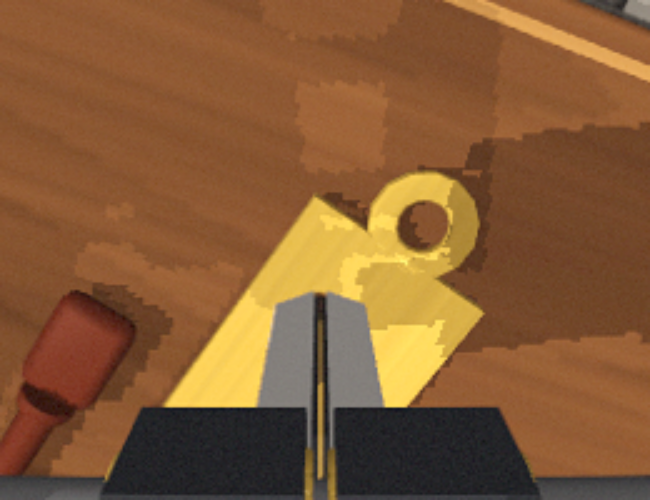

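The picture shows the closed fingertips at about (320,295) over the eye-side end of the brass, near the hidden hole 1.

Request:
jog_arm:
  moves:
    - {"gripper":0,"travel":[0,0,0.2],"delta_rot":[0,0,0]}
    - {"gripper":0,"travel":[0,0,0.35],"delta_rot":[0,0,0]}
    - {"gripper":0,"travel":[0,0,0.39],"delta_rot":[0,0,0]}
    - {"gripper":0,"travel":[0,0,0.41],"delta_rot":[0,0,0]}
    - {"gripper":0,"travel":[0,0,0.43],"delta_rot":[0,0,0]}
    - {"gripper":0,"travel":[0,0,0.43],"delta_rot":[0,0,0]}
    - {"gripper":0,"travel":[0,0,0.43],"delta_rot":[0,0,0]}

```text
t: 4.97
tool_pos: [0.6404, -0.046, 0.1755]
eef_rot: [0.0, 0.991, 0.132, 0.0]
contact_force: [0.1, 0.5, 0.2]
finger_gap: 0.008
finger_force: 0.0
```

Request:
jog_arm:
  moves:
    - {"gripper":0,"travel":[0,0,0.02],"delta_rot":[0,0,0]}
    - {"gripper":0,"travel":[0,0,0.02],"delta_rot":[0,0,0]}
    - {"gripper":0,"travel":[0,0,0.02],"delta_rot":[0,0,0]}

```text
t: 5.35
tool_pos: [0.6405, -0.046, 0.1751]
eef_rot: [0.0, 0.991, 0.132, 0.0]
contact_force: [-0.8, -0.0, 1.7]
finger_gap: 0.005
finger_force: 1.1
```

Request:
jog_arm:
  moves:
    - {"gripper":0,"travel":[0,0,0.02],"delta_rot":[0,0,0]}
    - {"gripper":0,"travel":[0,0,0.02],"delta_rot":[0,0,0]}
    - {"gripper":0,"travel":[0,0,0.02],"delta_rot":[0,0,0]}

```text
t: 5.72
tool_pos: [0.6405, -0.0461, 0.1751]
eef_rot: [0.0, 0.991, 0.132, 0.0]
contact_force: [-1.5, 0.3, 5.2]
finger_gap: 0.006
finger_force: 2.6
```

```bash
python3 - <<'E'
from h import *
s=read_state();print(s["tool_pos"],s["contact_force"])
W=np.load("W.npy");c=np.load("pose.npy");th=c[2];Rm=np.array([[np.cos(th),-np.sin(th)],[np.sin(th),np.cos(th)]])
print("plate xy",Rm.T@(s["tool_pos"][:2]-c[:2]))
for i,w in enumerate(W): print(round(-72+6*i),np.round(togo([*w,s["tool_pos"][2]]),2)[:2])
E
```

```text
[ 0.64053698 -0.04606289  0.17509618] [-1.54664959  0.31719785  5.23313826]
plate xy [-0.07204517 -0.01140713]
-72 [-0.01  0.01]
-66 [-0.24 -0.01]
-60 [-0.47 -0.04]
-54 [-0.68 -0.07]
-48 [-0.9  -0.12]
-42 [-1.11 -0.17]
-36 [-1.31 -0.23]
-30 [-1.5 -0.3]
-24 [-1.69 -0.38]
-18 [-1.88 -0.47]
-12 [-2.05 -0.56]
-6 [-2.23 -0.66]
0 [-2.39 -0.77]
6 [-2.55 -0.89]
12 [-2.71 -1.02]
18 [-2.86 -1.16]
24 [-3.  -1.3]
30 [-3.14 -1.45]
36 [-3.27 -1.62]
42 [-3.39 -1.79]
48 [-3.51 -1.96]
54 [-3.63 -2.15]
60 [-3.73 -2.34]
66 [-3.84 -2.55]
72 [-3.93 -2.76]
78 [-4.02 -2.98]
```

Request:
jog_arm:
  moves:
    - {"gripper":0,"travel":[-0.1,0,-0.005],"delta_rot":[0,0,0]}
    - {"gripper":0,"travel":[-0.22,-0.01,-0.005],"delta_rot":[0,0,0]}
    - {"gripper":0,"travel":[-0.34,-0.03,-0.005],"delta_rot":[0,0,0]}
    - {"gripper":0,"travel":[-0.46,-0.05,-0.005],"delta_rot":[0,0,0]}
    - {"gripper":0,"travel":[-0.57,-0.06,-0.005],"delta_rot":[0,0,0]}
    - {"gripper":0,"travel":[-0.67,-0.08,-0.005],"delta_rot":[0,0,0]}
    - {"gripper":0,"travel":[-0.67,-0.08,-0.005],"delta_rot":[0,0,0]}

```text
t: 6.6
tool_pos: [0.6207, -0.0492, 0.1751]
eef_rot: [0.0, 0.991, 0.132, 0.001]
contact_force: [2.8, 0.5, 6.8]
finger_gap: 0.004
finger_force: 2.9
```

```bash
cat > chk.py <<'E'
from h import *
s=read_state();print(s["t"],s["contact_force"])
c=np.load("pose.npy");th=c[2];Rm=np.array([[np.cos(th),-np.sin(th)],[np.sin(th),np.cos(th)]])
print("plate xy",Rm.T@(s["tool_pos"][:2]-c[:2]))
im=get_image("top");r=silhouettes(im,"template")[0];p=pts(im,r["pixels"]);print(cv2.minAreaRect((p[:,:2]*1000).astype(np.float32)))
im=get_image("wrist");r=silhouettes(im,"template")[0];p=pts(im,r["pixels"]);print(cv2.minAreaRect((p[:,:2]*1000).astype(np.float32)))
cv2.imwrite("pics/c_%d.png"%(s["t"]*100),im["color"])
E
python3 chk.py
```

```text
6.6 [2.81731017 0.52251868 6.75308711]
plate xy [-0.05450046 -0.00170933]
((537.2750854492188, -6.6173248291015625), (65.99995422363281, 181.22006225585938), 55.51118469238281)
((581.9918212890625, -38.635223388671875), (67.70364379882812, 227.26646423339844), 69.90581512451172)
```

Request:
jog_arm:
  moves:
    - {"gripper":0,"travel":[-0.11,-0.02,-0.02],"delta_rot":[0,0,0]}
    - {"gripper":0,"travel":[-0.22,-0.04,-0.02],"delta_rot":[0,0,0]}
    - {"gripper":0,"travel":[-0.33,-0.07,-0.02],"delta_rot":[0,0,0]}
    - {"gripper":0,"travel":[-0.43,-0.09,-0.02],"delta_rot":[0,0,0]}
    - {"gripper":0,"travel":[-0.53,-0.12,-0.02],"delta_rot":[0,0,0]}
    - {"gripper":0,"travel":[-0.63,-0.15,-0.02],"delta_rot":[0,0,0]}
    - {"gripper":0,"travel":[-0.63,-0.15,-0.02],"delta_rot":[0,0,0]}

```text
t: 7.68
tool_pos: [0.6006, -0.0497, 0.1751]
eef_rot: [0.0, 0.991, 0.132, -0.0]
contact_force: [3.7, -0.1, 5.7]
finger_gap: 0.0
finger_force: 2.8
```

Request:
jog_arm:
  moves:
    - {"gripper":0,"travel":[-0.1,-0.03,-0.015],"delta_rot":[0,0,0]}
    - {"gripper":0,"travel":[-0.2,-0.07,-0.015],"delta_rot":[0,0,0]}
    - {"gripper":0,"travel":[-0.3,-0.11,-0.015],"delta_rot":[0,0,0]}
    - {"gripper":0,"travel":[-0.39,-0.15,-0.015],"delta_rot":[0,0,0]}
    - {"gripper":0,"travel":[-0.48,-0.19,-0.015],"delta_rot":[0,0,0]}
    - {"gripper":0,"travel":[-0.57,-0.24,-0.015],"delta_rot":[0,0,0]}
    - {"gripper":0,"travel":[-0.57,-0.24,-0.015],"delta_rot":[0,0,0]}

```text
t: 8.55
tool_pos: [0.5817, -0.047, 0.1751]
eef_rot: [-0.0, 0.991, 0.132, -0.001]
contact_force: [1.3, -0.4, 4.4]
finger_gap: 0.004
finger_force: 2.0
```

```bash
python3 chk.py
```

```text
8.55 [ 1.29216976 -0.41462121  4.39456029]
plate xy [-0.01708802  0.0096417 ]
((559.5894775390625, -9.633491516113281), (34.86250305175781, 213.82237243652344), 72.91521453857422)
((581.673828125, -37.60724639892578), (67.47273254394531, 228.28672790527344), 69.40716552734375)
```

Request:
jog_arm:
  moves:
    - {"gripper":0,"travel":[-0.09,-0.05,-0.01],"delta_rot":[0,0,0]}
    - {"gripper":0,"travel":[-0.18,-0.09,-0.01],"delta_rot":[0,0,0]}
    - {"gripper":0,"travel":[-0.27,-0.14,-0.01],"delta_rot":[0,0,0]}
    - {"gripper":0,"travel":[-0.36,-0.19,-0.01],"delta_rot":[0,0,0]}
    - {"gripper":0,"travel":[-0.44,-0.24,-0.01],"delta_rot":[0,0,0]}
    - {"gripper":0,"travel":[-0.52,-0.3,-0.01],"delta_rot":[0,0,0]}
    - {"gripper":0,"travel":[-0.52,-0.3,-0.01],"delta_rot":[0,0,0]}

```text
t: 9.62
tool_pos: [0.5644, -0.0423, 0.1752]
eef_rot: [-0.0, 0.991, 0.132, -0.001]
contact_force: [1.2, 0.0, 0.9]
finger_gap: 0.012
finger_force: 0.0
```

```bash
python3 chk.py
```

```text
9.625 [1.2373305  0.03344221 0.90668325]
plate xy [0.00081233 0.0111067 ]
((562.6508178710938, -8.440650939941406), (35.623600006103516, 214.2182159423828), 73.37918090820312)
((583.8115234375, -38.777809143066406), (66.82389068603516, 222.9002227783203), 69.7435302734375)
```

Request:
jog_arm:
  moves:
    - {"gripper":0,"travel":[0,0,0.012],"delta_rot":[0,0,0]}
    - {"gripper":0,"travel":[0,0,0.012],"delta_rot":[0,0,0]}
    - {"gripper":0,"travel":[0,0,0.012],"delta_rot":[0,0,0]}

```text
t: 10.2
tool_pos: [0.5651, -0.0425, 0.1752]
eef_rot: [-0.0, 0.991, 0.132, -0.0]
contact_force: [0.1, -0.4, 0.6]
finger_gap: 0.005
finger_force: 0.0
```

Request:
jog_arm:
  moves:
    - {"gripper":0,"travel":[0,0,0.015],"delta_rot":[0,0,0]}
    - {"gripper":0,"travel":[0,0,0.015],"delta_rot":[0,0,0]}
    - {"gripper":0,"travel":[0,0,0.015],"delta_rot":[0,0,0]}

```text
t: 10.58
tool_pos: [0.5652, -0.0425, 0.1751]
eef_rot: [0.0, 0.991, 0.132, 0.0]
contact_force: [-1.0, 0.2, 2.1]
finger_gap: 0.004
finger_force: 1.0
```

Request:
jog_arm:
  moves:
    - {"gripper":0,"travel":[0,0,0.012],"delta_rot":[0,0,0]}
    - {"gripper":0,"travel":[-0.08,-0.06,0.012],"delta_rot":[0,0,0]}
    - {"gripper":0,"travel":[-0.16,-0.12,0.012],"delta_rot":[0,0,0]}
    - {"gripper":0,"travel":[-0.24,-0.18,0.012],"delta_rot":[0,0,0]}
    - {"gripper":0,"travel":[-0.32,-0.25,0.012],"delta_rot":[0,0,0]}
    - {"gripper":0,"travel":[-0.39,-0.32,0.012],"delta_rot":[0,0,0]}
    - {"gripper":0,"travel":[-0.47,-0.39,0.012],"delta_rot":[0,0,0]}
    - {"gripper":0,"travel":[-0.47,-0.39,0.012],"delta_rot":[0,0,0]}

```text
t: 11.58
tool_pos: [0.5487, -0.035, 0.1751]
eef_rot: [0.0, 0.991, 0.132, 0.001]
contact_force: [2.9, -1.0, 5.7]
finger_gap: 0.004
finger_force: 2.8
```

```bash
python3 chk.py
```

```text
11.575 [ 2.92605014 -1.01422591  5.74743421]
plate xy [0.01803262 0.00961865]
((576.9451904296875, -17.189781188964844), (42.053863525390625, 250.59732055664062), 65.32988739013672)
((581.5402221679688, -38.07984161376953), (66.92674255371094, 227.0262908935547), 70.0749740600586)
```

Request:
jog_arm:
  moves:
    - {"gripper":0,"travel":[-0.07,-0.07,-0.006],"delta_rot":[0,0,0]}
    - {"gripper":0,"travel":[-0.14,-0.14,-0.006],"delta_rot":[0,0,0]}
    - {"gripper":0,"travel":[-0.21,-0.22,-0.006],"delta_rot":[0,0,0]}
    - {"gripper":0,"travel":[-0.28,-0.3,-0.006],"delta_rot":[0,0,0]}
    - {"gripper":0,"travel":[-0.35,-0.38,-0.006],"delta_rot":[0,0,0]}
    - {"gripper":0,"travel":[-0.41,-0.46,-0.006],"delta_rot":[0,0,0]}
    - {"gripper":0,"travel":[-0.41,-0.46,-0.006],"delta_rot":[0,0,0]}

```text
t: 12.65
tool_pos: [0.5329, -0.0249, 0.175]
eef_rot: [0.0, 0.991, 0.132, 0.0]
contact_force: [2.6, -2.3, 6.0]
finger_gap: 0.007
finger_force: 2.9
```

```bash
python3 chk.py
```

```text
12.65 [ 2.55964861 -2.25303193  6.03214262]
plate xy [0.03632489 0.00559842]
((578.3942260742188, -36.44352722167969), (68.07130432128906, 234.97401428222656), 68.40469360351562)
((581.5162353515625, -38.094757080078125), (66.79582214355469, 226.76719665527344), 69.9761962890625)
```

Next, to x = 54.

Request:
jog_arm:
  moves:
    - {"gripper":0,"travel":[-0.06,-0.09,-0.008],"delta_rot":[0,0,0]}
    - {"gripper":0,"travel":[-0.12,-0.17,-0.008],"delta_rot":[0,0,0]}
    - {"gripper":0,"travel":[-0.18,-0.26,-0.008],"delta_rot":[0,0,0]}
    - {"gripper":0,"travel":[-0.24,-0.34,-0.008],"delta_rot":[0,0,0]}
    - {"gripper":0,"travel":[-0.3,-0.43,-0.008],"delta_rot":[0,0,0]}
    - {"gripper":0,"travel":[-0.36,-0.53,-0.008],"delta_rot":[0,0,0]}
    - {"gripper":0,"travel":[-0.36,-0.53,-0.008],"delta_rot":[0,0,0]}

```text
t: 13.72
tool_pos: [0.518, -0.0122, 0.1751]
eef_rot: [0.0, 0.991, 0.132, -0.0]
contact_force: [2.3, -2.4, 5.6]
finger_gap: 0.004
finger_force: 2.9
```

```bash
python3 chk.py
```

```text
13.725 [ 2.27054903 -2.37590044  5.5652829 ]
plate xy [ 0.05467027 -0.0012071 ]
((579.8096313476562, -36.368804931640625), (61.98005294799805, 223.66586303710938), 70.76075744628906)
((583.704833984375, -39.006996154785156), (67.62353515625, 230.906005859375), 69.88096618652344)
```

Request:
jog_arm:
  moves:
    - {"gripper":0,"travel":[-0.05,-0.1,-0.008],"delta_rot":[0,0,0]}
    - {"gripper":0,"travel":[-0.1,-0.2,-0.008],"delta_rot":[0,0,0]}
    - {"gripper":0,"travel":[-0.15,-0.3,-0.008],"delta_rot":[0,0,0]}
    - {"gripper":0,"travel":[-0.2,-0.4,-0.008],"delta_rot":[0,0,0]}
    - {"gripper":0,"travel":[-0.25,-0.5,-0.008],"delta_rot":[0,0,0]}
    - {"gripper":0,"travel":[-0.29,-0.6,-0.008],"delta_rot":[0,0,0]}
    - {"gripper":0,"travel":[-0.29,-0.6,-0.008],"delta_rot":[0,0,0]}

```text
t: 14.8
tool_pos: [0.5048, 0.0033, 0.175]
eef_rot: [-0.0, 0.991, 0.132, -0.0]
contact_force: [1.8, -1.6, 5.4]
finger_gap: 0.005
finger_force: 2.7
```

```bash
python3 chk.py
```

```text
14.8 [ 1.83388398 -1.5702994   5.38166314]
plate xy [ 0.07240921 -0.01123577]
((587.4367065429688, -30.09217071533203), (87.09525299072266, 231.64418029785156), 67.6602554321289)
((579.5944213867188, -37.86211395263672), (68.10662078857422, 225.0335693359375), 69.87986755371094)
```

Over hole 5, touching. Lift and verify.

Request:
jog_arm:
  moves:
    - {"gripper":0,"travel":[0,0,-0.3],"delta_rot":[0,0,0]}
    - {"gripper":0,"travel":[0,0,-1.5],"delta_rot":[0,0,0]}
    - {"gripper":0,"travel":[0,0,-3],"delta_rot":[0,0,0]}
    - {"gripper":0,"travel":[1,0,-5],"delta_rot":[0,0,0]}
    - {"gripper":0,"travel":[2,0,-6.4],"delta_rot":[0,0,0]}
    - {"gripper":0,"travel":[2,0,-6.4],"delta_rot":[0,0,0]}
    - {"gripper":0,"travel":[2,0,-6.4],"delta_rot":[0,0,0]}
    - {"gripper":0,"travel":[2,0,-6.4],"delta_rot":[0,0,0]}

```text
t: 16.0
tool_pos: [0.5613, 0.0188, 0.3643]
eef_rot: [-0.001, 0.991, 0.132, -0.003]
contact_force: [-0.4, -0.8, -0.4]
finger_gap: 0.001
finger_force: 0.0
```

```bash
python3 chk.py; ls pics
```

```text
16.0 [-0.40957954 -0.78214972 -0.36272027]
plate xy [ 0.02464605 -0.04518777]
((526.7920532226562, -23.28131103515625), (52.15598678588867, 114.0452880859375), 71.56988525390625)
((585.4271850585938, -25.191673278808594), (94.8180923461914, 231.96054077148438), 69.66903686523438)
c_1157.png
c_1265.png
c_1372.png
c_1480.png
c_1600.png
c_660.png
c_855.png
c_962.png
top.png
w1.png
w2.png
wrist.png
```

View pics/c_1600.png

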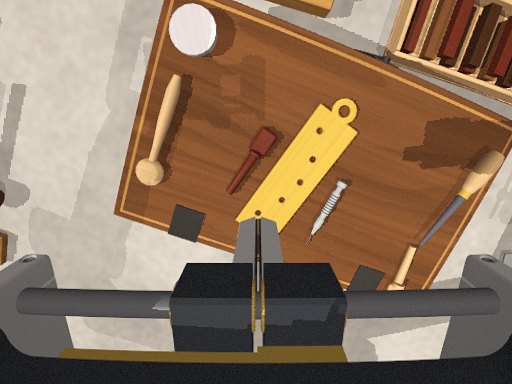

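Everything lies as before; holes at (319,131), (312,159), (300,182), (282,200), (257,213). I'll compare the plate's pose with the start, and hand in if it agrees.

```bash
cp pose.npy pose0.npy; python3 -c "
from h import *
np.save('w1.npy',get_image('wrist'),allow_pickle=True)"
sed -i 's/(275,124),(269,154),(257,177),(240,194),(217,207)/(319,131),(312,159),(300,182),(282,200),(257,213)/' fit.py; python3 fit.py; python3 - <<'E'
from h import *
d=np.load("pose.npy")-np.load("pose0.npy");print(d)
if np.hypot(*d[:2])<.006: print(job_done())
E
```

```text
[[318.4 131. ]
 [311.7 159.5]
 [299.  182.3]
 [280.9 199.9]
 [257.3 215. ]] 2.805900727322147 [ 0.5682743 -0.0319787] res mm [[-0.2  0.6]
 [-0.4  0.2]
 [-0.5 -0.3]
 [-0.9 -0.6]
 [ 1.9  0. ]]
holes [[ 0.6399 -0.0453]
 [ 0.6005 -0.049 ]
 [ 0.5647 -0.0424]
 [ 0.5325 -0.0253]
 [ 0.5039  0.0021]]
[-0.00066965  0.00011748  0.0140025 ]
the job is handed in; nothing more can be done
None
```

I stroked the fingertips along all five holes from the hanging eye to the plain end and handed the job in. At each hole and midpoint I read about 2–7 N of contact, the template moved less than 1 mm, nothing else looked disturbed in the last picture, and no verdict came back.

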